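# Sort dishes and slide carton into their bays by pushing

### The job

Tidy the row of things in front of the two low bays: slide both round Petri dishes into the wide bay, side by side, and the slide carton into the narrow bay, each lying flat and wholly inside. Push them along the bench rather than lifting or tipping them, and leave the other things on the bench where they are.

Things in the scene. Friction and masses are not known exactly. Their poses are not given: they have to be found in the camera images.
- dish_1: Round closed Petri dish, 89 mm in diameter, 15 mm high, 60 g nominal, lying flat on the bench: too wide to grasp across. Origin at the centre of its underside, z up. Starts in a row with the other dish and the carton in front of the bays; the carton stands at either end of the row, the items about 165 mm apart.
- dish_2: Round closed Petri dish, 89 mm in diameter, 15 mm high, 60 g nominal, lying flat on the bench: too wide to grasp across. Origin at the centre of its underside, z up. Starts in a row with the other dish and the carton in front of the bays; the carton stands at either end of the row, the items about 165 mm apart.
- slide_carton: Small white closed microscope-slide carton, a block 31 (x) x 82 (y) x 32 (z) mm, 90 g nominal, standing on the bench with its long side roughly across the robot's view (its x axis within 0.35 rad of world x). Origin at the centre of its underside.
- carton_end_a (a point): Centre of the carton's +y end face (41 mm from its middle, 16 mm up).
- carton_end_b (a point): Centre of the carton's -y end face (41 mm from its middle, 16 mm up).
- wide_bay: The wider of two fixed low aluminium bays side by side (either order): three walls 26 mm high, 4 mm thick, open above and towards the robot; no floor step. Inside 226 mm wide (y), 110 mm deep (x). Origin on the bench, middle of the inside: mouth at x = -55 mm, far wall at +55, side walls at y = +-113 mm. x points away from the robot, within 0.06 rad of world x; centres are about 260 mm apart.
- narrow_bay: The narrower of two fixed low aluminium bays side by side (either order): three walls 26 mm high, 4 mm thick, open above and towards the robot; no floor step. Inside 130 mm wide (y), 110 mm deep (x). Origin on the bench, middle of the inside: mouth at x = -55 mm, far wall at +55, side walls at y = +-65 mm. x points away from the robot, within 0.06 rad of world x; centres are about 260 mm apart.
- timer: Flat white bench timer 66 x 68 x 18 mm on the left-hand worktop (4 mm higher). Loose, to be left where it is. Origin at the centre of its underside.
- tape: Flat roll of beige tape, 90 mm in diameter, 19 mm high, on the left-hand worktop. Loose, to be left where it is. Origin at the centre of its underside.
- bottle: Glass bottle with screw cap, 56 mm in diameter, 105 mm high, on the left-hand worktop. Loose, to be left where it is. Origin at the centre of its underside.
- flask: Conical flask with stopper, 67 mm in diameter, 122 mm high, on the left-hand worktop. Loose, to be left where it is. Origin at the centre of its underside.
- scalpel: Steel scalpel 168 mm long (its y), 10 mm wide, 8 mm high, lying at the left end of the row of things to be sorted and pointing away from the robot. Loose, to be left where it is. Origin at the centre of its underside.
- forceps: Steel forceps 132 mm long (its y), 18 mm wide, 12 mm high, lying in parallel close along the outside of the wide bay's left wall (perhaps between the bays). Loose, to be left where it is. Origin at the centre of its underside.

How it is judged:
At the end, for the whole second after the job is handed in: Both dishes lie inside the wide bay (rims at most 2 mm out of its mouth) and the carton inside the narrow bay (both ends past the mouth), between the walls; all flat (underside under 6 mm up, tilt under 0.1 rad) and at rest (x of dish_1 in the frame of wide_bay between -0.0125 and 0.055 m and y of dish_1 in the frame of wide_bay between -0.113 and 0.113 m and x of dish_2 in the frame of wide_bay between -0.0125 and 0.055 m and y of dish_2 in the frame of wide_bay between -0.113 and 0.113 m and x of carton_end_a in the frame of narrow_bay between -0.055 and 0.055 m and y of carton_end_a in the frame of narrow_bay between -0.066 and 0.066 m and x of carton_end_b in the frame of narrow_bay between -0.055 and 0.055 m and y of carton_end_b in the frame of narrow_bay between -0.066 and 0.066 m and height (world z) of each of dish_1, dish_2, slide_carton below 0.006 m and angle between each of dish_1, dish_2, slide_carton's own z axis and vertical below 0.1 rad and linear speed of each of dish_1, dish_2, slide_carton below 0.02 m/s); the robot touches nothing.
It fails at once if a dish or the carton is lifted (its underside's centre more than 20 mm off the bench) or tipped by more than 0.5 rad (height (world z) of any of dish_1, dish_2, slide_carton above 0.02 m or angle between any of dish_1, dish_2, slide_carton's own z axis and vertical above 0.5 rad).
It fails at once if the timer, tape, bottle, flask, scalpel or forceps is moved by more than 30 mm from where it stood (distance of any of timer, tape, bottle, scalpel, flask, forceps from where it was at the start of the episode above 0.03 m).
It also fails if it takes over 72 s, if anything falls off the work surface, if the arm or the gripper's body presses on something with over 40 N, if the wrist force passes 120 N, or if a joint passes its speed limit or range.

### The arm

A 7-joint arm with a two-finger parallel gripper is mounted at the origin on a cart in front of the work surface, level with it; the furniture and walls round the work are solid. World frame = base frame: x ahead of the robot, y to its left, z up, the work surface at z = 0. Lengths are in m, angles in rad, forces in N, time in s.
With the tool pointing down it reaches from about 0.4 to 0.9 m from the base axis. Payload 5.6 kg.
Tool frame: the origin (TCP) lies on the centre line of the jaws, within the pads' length; the fingertips stand 25 mm ahead of it and the grasp point (between the pads) lies 6 mm ahead of it (ctrl.tcp_to_tips is the z of the fingertips in the tool frame, in m); z points along the fingers, y is the line along which they close (so a half turn about z gives the same grasp; the last joint's range is limited). The gripper opens to 92 mm and grips with 3 to 60 N. Pads are 20 mm wide; open, the fingers measure 128 mm over their backs; the gripper's body (75 mm by 189 mm) begins 69 mm behind the grasp point.
Start: joints at [-1.181, 0.468, -0.012, 1.603, 0.006, 1.071, -0.056], TCP at [0.273, 0.59, 0.24] pointing down, gripper open.
Joint ranges: [-2.53, 2.53], [-0.31, 2.02], [-1.57, 1.55], [0.28, 2.44], [-1.29, 4.43], [0.15, 1.84], [-2.92, 2.92]. Speed limits (rad/s): [2.57, 2.57, 3.14, 3.14, 3.14, 3.14, 3.14].

### API

Orientations are given as a unit quaternion [w, x, y, z].
In Python, from workcell import ctrl gives the robot as it stands. Calls block until the motion is done:
- ctrl.move_to(position, orientation): joint-space move of the TCP to a pose.
- ctrl.servo_line(position, rot=None, rate=0.15, max_force=None): straight line of the TCP; rot=None keeps the orientation; rate is the mean speed in m/s. With max_force (N) it stops when the force on the tool has changed by that much, and returns True; else False.
- ctrl.set_joints(angles): joint-space move.
- ctrl.grip(opening): opening from 0.0 (shut) to 1.0 (fully open); the grip force is fixed at half the most; returns when the fingers have stopped.
- ctrl.sleep(seconds).
- ctrl.solve_ik(position, orientation): joint angles nearest the present ones, or None.
- ctrl.camera(name): name is "scene" or "top"; returns a dict with "image" (400x640x3 uint8, blue, green, red), "fx", "fy", "cx", "cy" (pixels), "k1" (the pictures are not rectified: a ray, as slopes to the right and down, at radius r is drawn at 1 + k1 r^2 times it, then the intrinsics apply), "rvec" (rotation vector, rad) and "tvec" (3), from world to camera coordinates, as OpenCV has them. Camera axes: x right, y down, z forward; pixel columns grow to the right and rows downward; lengths in m; the calibration is good to about 2 mm. A picture is of the moment at which its call begins. There is no depth.
A pose or a line that the arm cannot do raises ctrl.PlanningError and nothing moves.
- ctrl.close_job(): hands the job in; it is judged then, once.
Readings, each from a call of its own:
- ctrl.get_time_s(): time.
- ctrl.get_q(): joint angles.
- ctrl.get_dq(): joint speeds.
- ctrl.get_joint_efforts(): joint torques, N m.
- ctrl.get_eef_pos(): TCP position.
- ctrl.get_orientation(): TCP orientation.
- ctrl.get_ft_force(): force on the tool from outside, world axes, zero at the start.
- ctrl.get_ft_torque(): the same for the moment, N m.
- ctrl.get_grip_width(): opening from 0.0 (shut) to 1.0 (fully open).
- ctrl.get_finger_force(): force on a finger pad.
Only numpy, scipy, OpenCV 4.12 (cv2) and the standard library are available. Lean on these libraries where they do the work, as an engineer would, in place of code of your own. Each camera call takes 0.05 s, during which the arm holds its last target. There are 200 camera calls.

## Working session

There is one attempt and no reset: what is moved stays moved. The work goes in short steps, each a Python script; the robot and the scene stay as the last script left them, time stands still between calls to the robot, and variables do not carry over. Pictures are saved under pics/ and viewed, at most 10 in all, crops included, and the job is handed in when it is done.

```bash
mkdir -p pics; cat > h.py <<'E'
import numpy as np, cv2
from workcell import ctrl
def cam(name):
    c=ctrl.camera(name); c['R']=cv2.Rodrigues(np.array(c['rvec'],float))[0]; c['t']=np.array(c['tvec'],float).ravel(); return c
def ray(c,u,v,z=0.):
    d=np.array([(u-c['cx'])/c['fx'],(v-c['cy'])/c['fy']]); s=d.copy()
    for _ in range(30): s=d/(1+c['k1']*(s@s))
    D=c['R'].T@np.array([s[0],s[1],1]); o=-c['R'].T@c['t']
    return o+D*(z-o[2])/D[2]
def proj(c,p):
    q=c['R']@np.array(p,float)+c['t']; s=q[:2]/q[2]; s=s*(1+c['k1']*(s@s))
    return s*[c['fx'],c['fy']]+[c['cx'],c['cy']]
E
python3 - <<'E'
from h import *
for n in('scene','top'):
    c=cam(n); cv2.imwrite(f'pics/{n}0.png',c['image']); print(n,c['fx'],c['k1'],-c['R'].T@c['t'],ray(c,320,200))
print(ctrl.get_time_s(),ctrl.get_orientation(),ctrl.get_ft_force())
E
```

```text
scene 516.3595640055499 -0.16898781355133463 [-0.49432371 -0.6620733   0.61113772] [0.55996943 0.14752766 0.        ]
top 416.34999902127885 -0.04080035343784601 [0.37559422 0.08223567 1.05953563] [0.51481588 0.0624135  0.        ]
0.1 [-1.04499650e-04  2.14723008e-01  9.76674654e-01 -7.99857669e-04] [-0.18931772 -0.05187611  0.73075906]
```

View pics/top0.png

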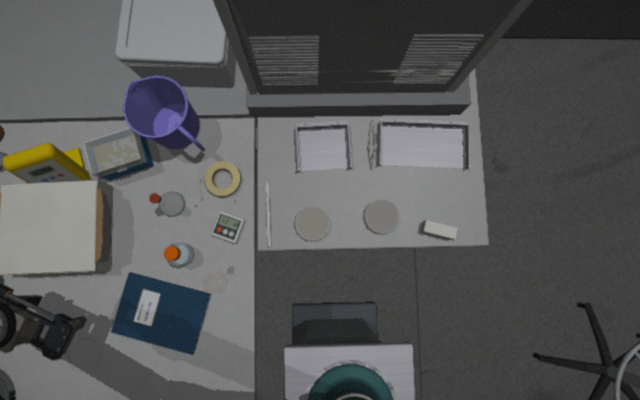

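View pics/scene0.png

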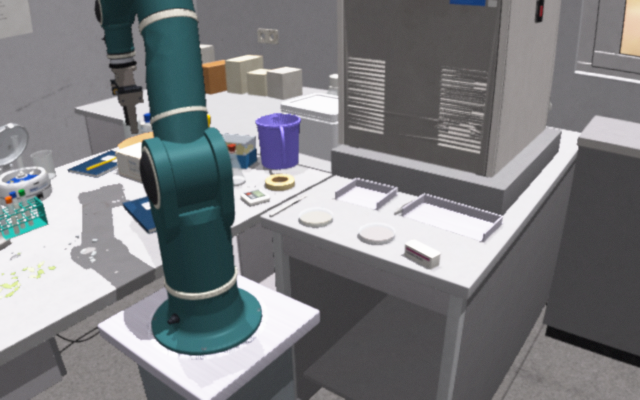

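The top view shows two dishes at about (312,223) and (381,217). The carton is at (440,230), at the right end of the row. The narrow bay is at (323,147), the wide bay at (422,146), the forceps between them at (373,145) and the scalpel at (267,215). The arm is clear of the scene. Next I'll measure on a zoomed crop.

```bash
python3 - <<'E'
from h import *
c=cam('top'); im=c['image']
cr=cv2.resize(im[110:250,255:490],None,fx=3.4,fy=3.4,interpolation=cv2.INTER_CUBIC)
cv2.imwrite('pics/crop0.png',cv2.convertScaleAbs(cr,alpha=1.3))
hsv=cv2.cvtColor(im,cv2.COLOR_BGR2HSV); 
for p in [(312,223),(381,217),(440,229),(350,200),(310,150)]: print(p,im[p[1],p[0]],hsv[p[1],p[0]])
roi=np.zeros(im.shape[:2],np.uint8); roi[185:247,285:480]=1
bg=np.median(im[185:210,330:360].reshape(-1,3),0)
m=((np.abs(im.astype(int)-bg).max(2)>14)*roi).astype(np.uint8)
for k in cv2.findContours(m,cv2.RETR_EXTERNAL,cv2.CHAIN_APPROX_NONE)[0]:
    if cv2.contourArea(k)<80: continue
    r=cv2.minAreaRect(k); print(r,cv2.contourArea(k),ray(c,*r[0],.012).round(4))
for p in [(300,247),(480,243),(258,200)]: print(p,ray(c,*p).round(3))
E
```

```text
(312, 223) [113 121 122] [ 27  19 122]
(381, 217) [116 118 122] [ 10  13 122]
(440, 229) [156 164 161] [ 41  12 164]
(350, 200) [136 136 135] [ 90   2 136]
(310, 150) [155 149 150] [125  10 155]
((436.6471252441406, 230.9117889404297), (38.56315994262695, 16.00735092163086), 14.03624439239502) 529.5 [ 0.4283 -0.231   0.012 ]
((311.0, 224.0), (34.0, 36.0), 90.0) 931.0 [0.4528 0.0866 0.012 ]
((379.5, 217.5), (33.0, 35.0), 90.0) 919.5 [ 0.4655 -0.087   0.012 ]
(300, 247) [0.396 0.116 0.   ]
(480, 243) [ 0.395 -0.345  0.   ]
(258, 200) [0.518 0.221 0.   ]
```

View pics/crop0.png

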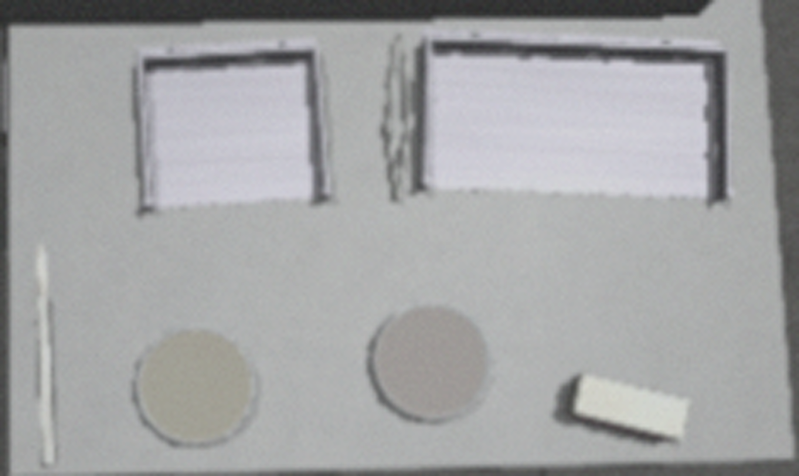

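The crop shows the dish discs at crop (194,387) and (431,362), and the carton's top face centred at (632,407), tilted about 13°. The floor mouth corners are (152,208) and (313,200) for the narrow bay, and (425,187) and (708,195) for the wide bay. I'll convert these to metres.

```bash
python3 - <<'E'
from h import *
c=cam('top')
def P(x,y,z): return ray(c,(x+.5)/3.4-.5+255,(y+.5)/3.4-.5+110,z)[:2].round(4)
print('dishes',P(194,387,.015),P(431,362,.015))
k=[P(*p,.032) for p in [(585,375),(688,399),(680,440),(575,415)]]; print('carton',np.mean(k,0),k, np.arctan2(*(k[1]-k[0])[::1]))
print('N mouth floor',P(152,208,0),P(313,200,0),'far top',P(140,50,.026),P(320,42,.026))
print('W mouth floor',P(425,187,0),P(708,195,0),'left wall top inner',P(425,187,.026),'far top',P(427,38,.026),P(727,48,.026),'right wall top mouth',P(727,200,.026))
print('forceps',P(396,200,.005),P(398,40,.005),P(384,125,.005),'scalpel',P(41,248,.004),P(48,462,.004))
# carton via mask bright
im=c['image']; m=np.zeros(im.shape[:2],np.uint8); m[212:246,415:470]=(im[212:246,415:470].min(2)>146)
kk=max(cv2.findContours(m,0,1)[0],key=cv2.contourArea); r=cv2.minAreaRect(kk); print(r,ray(c,*r[0],.032).round(4),[ray(c,*q,.032)[:2].round(4) for q in cv2.boxPoints(r)])
for q in [(.45,.1,.03),(.66,-.3,.03),(.42,-.3,.03),(.42,.1,.03),(.6,.1,.03)]:
  for yaw in (0,np.pi/2,-np.pi/2):
    s=ctrl.solve_ik(list(q),[0,np.cos(yaw/2),np.sin(yaw/2),0]); print(q,yaw,None if s is None else np.round(s,2))
E
```

```text
dishes [0.4538 0.0848] [ 0.4687 -0.0915]
carton [ 0.430825 -0.23505 ] [array([ 0.4552, -0.2016]), array([ 0.4359, -0.2769]), array([ 0.4061, -0.2691]), array([ 0.4261, -0.1926])] -2.8906858227792926
N mouth floor [0.5921 0.1142] [ 0.596  -0.0088] far top [0.7086 0.1207] [ 0.7126 -0.0157]
W mouth floor [ 0.6046 -0.0951] [ 0.5946 -0.3144] left wall top inner [ 0.599  -0.0907] far top [ 0.7145 -0.0973] [ 0.7036 -0.3277] right wall top mouth [ 0.5851 -0.3189]
forceps [ 0.5938 -0.0717] [ 0.7201 -0.0783] [ 0.6526 -0.0648] scalpel [0.5621 0.1984] [0.4013 0.194 ]
((440.7847900390625, 228.9420623779297), (31.64249038696289, 10.621774673461914), 15.068489074707031) [ 0.432  -0.2357  0.032 ] [array([ 0.4304, -0.1938]), array([ 0.4558, -0.2021]), array([ 0.4335, -0.2779]), array([ 0.4083, -0.2693])]
(0.45, 0.1, 0.03) 0 [-0.66  0.54  0.44  2.2  -0.49  0.49 -1.4 ]
(0.45, 0.1, 0.03) 1.5707963267948966 [-0.54  0.52  0.3   2.2  -0.34  0.46  0.03]
(0.45, 0.1, 0.03) -1.5707963267948966 [-0.09  0.53 -0.24  2.17  0.27  0.47  2.61]
(0.66, -0.3, 0.03) 0 [-0.02  0.91  0.64  1.54 -0.64  0.91 -0.73]
(0.66, -0.3, 0.03) 1.5707963267948966 [ 0.01  0.9   0.59  1.54 -0.6   0.89  0.81]
(0.66, -0.3, 0.03) -1.5707963267948966 [-0.25  1.14  1.1   1.56 -1.09  1.16 -2.04]
(0.42, -0.3, 0.03) 0 [ 0.11  0.63  0.56  2.08 -0.6   0.59 -0.47]
(0.42, -0.3, 0.03) 1.5707963267948966 [ 0.19  0.61  0.46  2.08 -0.49  0.56  1.  ]
(0.42, -0.3, 0.03) -1.5707963267948966 [-0.25  0.92  1.11  2.1  -1.12  0.91 -1.61]
(0.42, 0.1, 0.03) 0 [-0.69  0.52  0.45  2.27 -0.52  0.45 -1.39]
(0.42, 0.1, 0.03) 1.5707963267948966 [-0.54  0.49  0.27  2.26 -0.32  0.42 -0.01]
(0.42, 0.1, 0.03) -1.5707963267948966 [-0.11  0.5  -0.23  2.23  0.26  0.44  2.58]
(0.6, 0.1, 0.03) 0 [-0.61  0.73  0.54  1.85 -0.55  0.71 -1.33]
(0.6, 0.1, 0.03) 1.5707963267948966 [-0.52  0.7   0.41  1.85 -0.42  0.67  0.13]
(0.6, 0.1, 0.03) -1.5707963267948966 [-0.02  0.7  -0.27  1.81  0.28  0.67  2.69]
```

```bash
cat >> h.py <<'E'
Z=.030
def Q(yaw): return [0,np.cos(yaw/2),np.sin(yaw/2),0]
def push(a,b,gap=.0505,zt=.10,rate=.15,back=.075):
    """push dish centred at a to b with the two-finger nest"""
    a,b=np.array(a),np.array(b); u=(b-a)/np.linalg.norm(b-a); yaw=np.arctan2(u[1],u[0])
    s=a-u*back; e=b-u*gap
    ctrl.move_to([*s,zt],Q(yaw)); 
    hit=ctrl.servo_line([*s,Z],rate=.2,max_force=15)
    if hit: print('hit going down',ctrl.get_eef_pos()); return
    print('stop?',ctrl.servo_line([*e,Z],rate=rate,max_force=25),ctrl.get_eef_pos(),ctrl.get_ft_force())
    ctrl.servo_line([*(e-u*.015),Z],rate=.15); ctrl.servo_line([*(e-u*.015),zt],rate=.3)
    print('t',ctrl.get_time_s())
E
python3 - <<'E'
from h import *
ctrl.move_to([.42,-.047,.18],Q(-.741)); print(ctrl.get_time_s(),ctrl.get_q())
ctrl.grip(.4); print(ctrl.get_grip_width(),ctrl.get_time_s())
push((.4687,-.0915),(.6515,-.262))
c=cam('top'); cv2.imwrite('pics/t1.png',c['image'][100:300,230:500].repeat(2,0).repeat(2,1))
c=cam('scene'); cv2.imwrite('pics/s1.png',c['image'])
E
```

```text
2.5417 [-1.0875316   0.43717957  1.38512229  2.2400414  -0.56114411  0.8977437
 -1.65773903]
0.40189953518113797 3.4583
stop? False [ 0.61444261 -0.22704876  0.02995283] [-0.3507728   0.41367054 -0.82961701]
t 6.9917
```

View pics/s1.png

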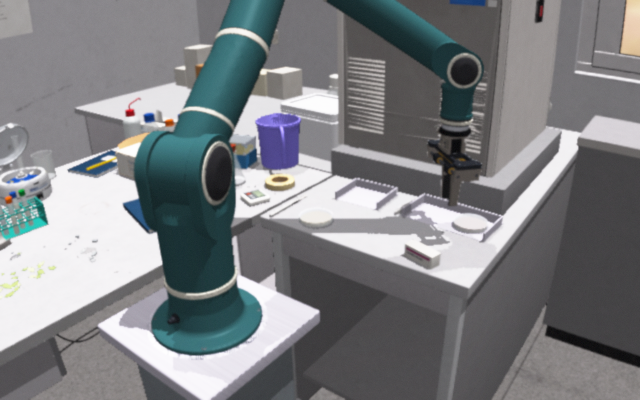

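The dish at (470,222) is now in the right part of the wide bay. The other dish at (317,217) and the carton at (422,252) haven't moved. Next is the second dish, in two pushes.

```bash
python3 - <<'E'
from h import *
push((.4538,.0848),(.51,-.142),back=.066)
c=cam('top'); im=c['image']
cv2.imwrite('pics/t2.png',cv2.resize(im[100:250,240:500],None,fx=3,fy=3))
c=cam('scene'); cv2.imwrite('pics/s2.png',cv2.resize(c['image'][150:300,250:520],None,fx=2.9,fy=2.9))
E
```

```text
stop? False [ 0.49778183 -0.09226721  0.02989072] [ 0.23208327 -0.23825125  0.39659648]
t 11.525
```

View pics/s2.png

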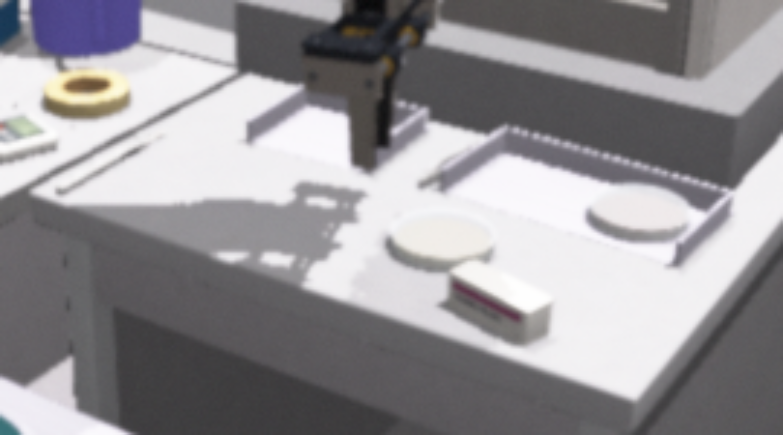

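The dish rests before the wide bay's mouth at crop (442,236), and the other lies inside the bay at (640,208). I'll check the dish position by ray, then push it in.

```bash
python3 - <<'E'
from h import *
c=cam('scene'); f=lambda x,y:ray(c,250+x/2.9,150+y/2.9,.015)[:2].round(4)
a=f(442,237); print('A',a,'B',f(640,208))
if np.linalg.norm(a-[.51,-.142])<.012:
    push((.51,-.142),(.6567,-.151))
    ctrl.servo_line([.50,-.05,.2],rate=.4)
    c=cam('top'); im=c['image']
    cv2.imwrite('pics/t3.png',cv2.resize(im[110:250,255:490],None,fx=3.4,fy=3.4,interpolation=cv2.INTER_CUBIC))
E
```

```text
A [ 0.5011 -0.1487] B [ 0.6471 -0.2665]
stop? False [ 0.60566928 -0.14792951  0.03009386] [-0.08613088 -0.21122672  0.46252995]
t 15.1917
```

View pics/t3.png

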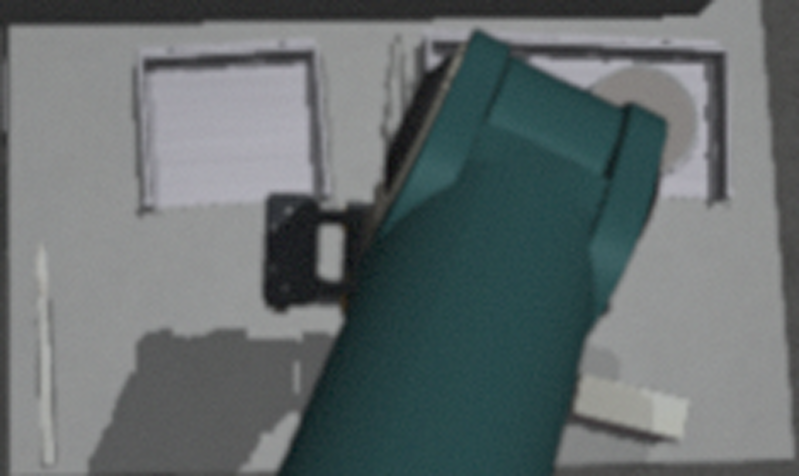

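The arm hides the second dish, and the first is inside the bay at crop (640,122). I'll check the second one later. The carton comes next: I'll straddle it loosely end to end, slide it along its own axis, straighten it, and slide it to the narrow bay's mouth.

```bash
python3 - <<'E'
from h import *
y0=-.27; p=np.array([.4315,-.2354])
ctrl.move_to([*p,.12],Q(y0)); ctrl.grip(1.0); print(ctrl.get_grip_width())
if ctrl.servo_line([*p,Z+.001],rate=.1,max_force=6): 
    print('blocked',ctrl.get_eef_pos(),ctrl.get_ft_force()); raise SystemExit
ctrl.grip(.92); print(ctrl.get_grip_width(),ctrl.get_finger_force(),ctrl.get_ft_force(),ctrl.get_time_s())
d=np.array([-np.sin(y0),np.cos(y0)])
p1=p+d*.15; print(ctrl.servo_line([*p1,Z+.001],rate=.1,max_force=20))
p1=p1+d*0; print(ctrl.servo_line([*p1,Z+.001],rot=Q(.029),rate=.1),ctrl.get_time_s())
p2=np.array([p1[0]-.029*(.052-p1[1]),.052]); print(ctrl.servo_line([*p2,Z+.001],rate=.1,max_force=20),p1,p2,ctrl.get_eef_pos())
ctrl.grip(1.0); ctrl.servo_line([*p2,.13],rate=.3)
print(ctrl.get_time_s())
c=cam('scene'); cv2.imwrite('pics/s4.png',cv2.resize(c['image'][150:300,250:520],None,fx=2.9,fy=2.9))
E
```

```text
1.001072791622982
0.9181394962287156 0.0 [ 0.07276794  0.40291215 -0.6038554 ] 19.025
False
False 21.125
False [ 0.47150972 -0.09083437] [0.46736752 0.052     ] [0.46732463 0.05167238 0.0310161 ]
23.5
```

View pics/s4.png

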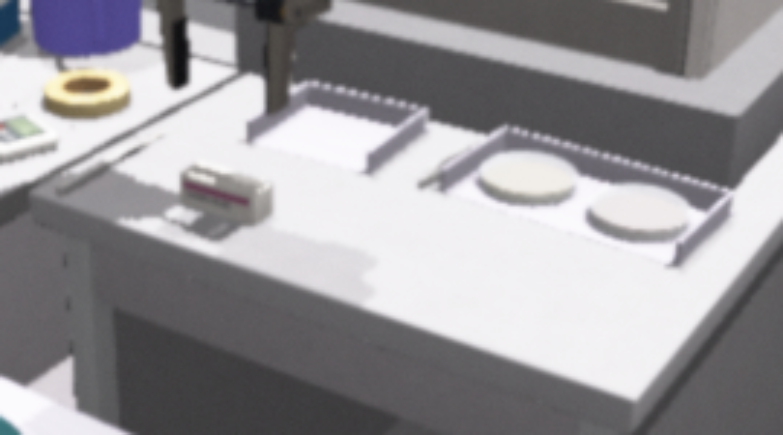

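Both dishes now lie inside the wide bay, at crop (526,176) and (640,210). The carton stands upright at (226,192), in front of the narrow bay. I'll push it forward with both fingers on its long face.

```bash
python3 - <<'E'
from h import *
ctrl.grip(.4)
a=np.array([.467,.0475])
push(a,(.654,.053),gap=.0255,back=.045,zt=.12,rate=.12)
ctrl.servo_line([.50,.05,.2],rate=.4); ctrl.move_to([.3,.45,.25],Q(.5)); print(ctrl.get_time_s())
c=cam('top'); im=c['image']
cv2.imwrite('pics/t5.png',cv2.resize(im[110:250,255:490],None,fx=3.4,fy=3.4,interpolation=cv2.INTER_CUBIC))
E
```

```text
stop? False [0.62838377 0.05233629 0.03003502] [-0.87886705 -0.21044709 -0.16799474]
t 27.95
30.1
```

View pics/t5.png

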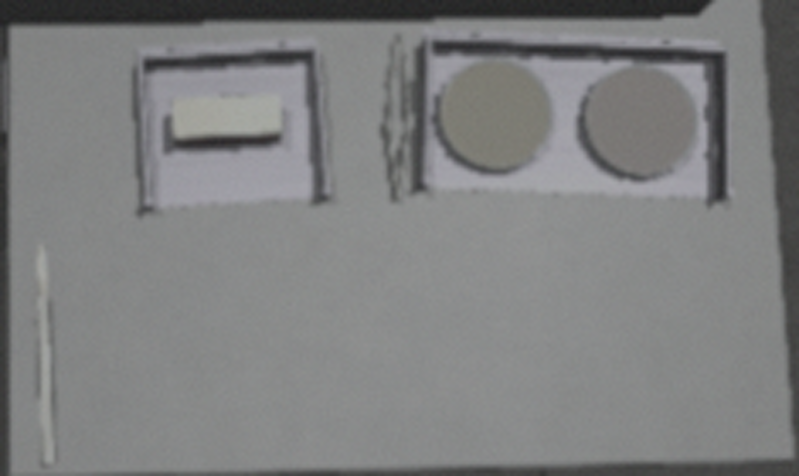

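The carton lies in the narrow bay at (226,117). The dishes are in the wide bay at (495,115) and (640,121), with their rims about 10 mm inside the mouth. The forceps and scalpel haven't moved.

```bash
python3 -c "
from h import *
print(ctrl.close_job(),ctrl.get_time_s())"
```

```text
the job is handed in; nothing more can be done
the job is handed in; nothing more can be done
```

The job is handed in: in the last picture (about 30 s in) both dishes lay side by side inside the wide bay and the carton inside the narrow bay, with the scalpel and forceps unmoved; the hand-in call gave no verdict.

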